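# Click the caddy wheel round to its gap and push the catch home

### The job

The shoe-care caddy is secured when the steel catch on its lid is pushed into the gap in the click wheel. With a fingertip, flick the wheel by its fins, click by click anticlockwise as seen from above, until the gap in its ring faces the catch, without clicking past it; then push the catch fully home into the gap. Nothing needs gripping or lifting: leave the tins, brush and dauber where they stand.

Things in the scene. Friction and masses are not known exactly. Their poses are not given: they have to be found in the camera images.
- caddy: grey plastic caddy fixed to the shelf, 158 x 238 mm, flat lid top 100 mm above the shelf; the lid stays shut. Origin: centre of its underside; x across it (steel spring clip on the -x face), y along it, z up. The wheel's axis is upright at local x 0, y -45 mm; the catch lies on the +y side of the wheel, on the line x 0.
- wheel (a joint): wheel angle (rad), growing anticlockwise from above; 0: gap faces the catch (caddy +y). Rests only at multiples of 1.047 (one click); starts near -2.09, -3.14 or -4.19. Stops at -4.97 and 1.26. Pushed past half a click it snaps on to the next rest by itself; released sooner it falls back. Needs about 3.5 N at a fin tip. Locked once the catch is in the gap.
- wheel_hub (a point): top centre of the black plastic wheel's 24 mm hub, on its axis, 29 mm above the lid. Six straight radial fins, 5 mm thick, reach 48 mm from the axis, 14 to 28 mm above the lid, with free air between them and below them outside the ring. At every rest they stand at 0, 60, 120, 180, 240, 300 deg from caddy +x.
- wheel_gap (a point): middle of the one gap (12 mm at its narrowest) in the wheel's bright metal ring wall, 28 mm from the axis, 12.5 mm above the lid, midway between two fins; turns with the wheel. The ring lies under the fins on a black disc: 61 mm outer diameter, 5 mm thick, its top 12.5 mm above the lid.
- catch (a joint): travel (m) of the steel catch towards the wheel (caddy -y): 0 at the start, 0.018 fully home at its end stop with its 8 mm wide nose in the gap. Slides with about 1.5 N of friction and stays where it is left. If the gap does not face it, the nose strikes the ring after about 3 mm.
- catch_face (a point): middle of the face, away from the wheel (caddy +y), of the catch's upright thumb block, 22 mm above the lid, 72 mm from the wheel axis at the start; moves with the catch. Block 26 mm wide (caddy x), 10 mm thick, 10 to 30 mm above the lid. Its base plate, 11 mm high, reaches 2 mm farther out; two fixed guides 8 mm high flank it (14 to 21 mm off its centre line, out to 86 mm from the axis).
- tin_a: closed round steel tin, 80 mm across, 24 mm high, loose on the shelf. Origin: centre of its underside. Leave it alone.
- tin_b: a second steel tin like tin_a. Leave it alone.
- brush: wooden shoe brush lying bristles down, 180 x 54 x 42 mm, long axis its x. Origin: centre of its underside. Leave it alone.
- dauber: red plastic dauber standing on its head, 44 mm across, 68 mm high. Origin: centre of its underside. Leave it alone.

How it is judged:
On the way, in this order (a step that is already met when the one before it is completed fails the run):
1. the wheel's gap faces the catch, the catch still back (value of joint wheel between -0.12 and 0.12 rad and value of joint catch below 0.006 m), for 0.2 s.
2. the catch is pushed home into the gap (value of joint catch above 0.015 m), for 0.2 s.
At the end, for the whole second after the job is handed in: the wheel rests with its gap facing the catch (within 0.12 rad), the catch is at least 15 mm of its 18 mm home in the gap, and everything is at rest (value of joint wheel between -0.12 and 0.12 rad and value of joint catch above 0.015 m and velocity of joint wheel between -0.1 and 0.1 rad/s); the robot touches nothing.
It fails at once if the wheel is clicked past the catch (value of joint wheel above 0.6 rad).
It fails at once if a tin, the brush or the dauber is moved or lifted by more than 15 mm (distance of any of tin_a, tin_b, brush, dauber from where it was at the start of the episode above 0.015 m).
It also fails if it takes over 64 s, if anything falls off the work surface, if the arm or the gripper's body presses on something with over 40 N, if the wrist force passes 120 N, or if a joint passes its speed limit or range.

### The arm

A 7-joint arm with a two-finger parallel gripper is mounted at the origin on the work surface. World frame = base frame: x ahead of the robot, y to its left, z up, the work surface at z = 0. Lengths are in m, angles in rad, forces in N, time in s.
With the tool pointing down it reaches from about 0.4 to 0.875 m from the base axis. Payload 19.3 kg.
Tool frame: the origin (TCP) lies on the centre line of the jaws, within the pads' length; the fingertips stand 8 mm ahead of it and the grasp point (between the pads) lies 11 mm behind it; z points along the fingers, y is the line along which they close (so a half turn about z gives the same grasp; the last joint's range is limited). The gripper opens to 85 mm and grips with 20 to 120 N. Pads are 22 mm wide; open, the fingers measure 114 mm over their backs; the gripper's body (76 mm by 85 mm) begins 54 mm behind the grasp point. The pads swing forward as they close: fully open they stand 13 mm farther back than shut.
Start: joints at [-1.282, 0.521, -0.036, 1.599, 0.021, 1.021, -0.113], TCP at [0.219, 0.585, 0.239] pointing down, gripper open.
Joint ranges: [-2.91, 2.91], [-0.3, 2.13], [-1.5, 1.42], [0.17, 2.43], [-1.26, 4.41], [0.16, 1.93], [-2.52, 2.52]. Speed limits (rad/s): [1.89, 1.89, 2.39, 2.39, 3.01, 3.01, 3.01].

### API

Orientations are given as [roll, pitch, yaw] about the fixed x, y, z axes, in that order (R = Rz(yaw) Ry(pitch) Rx(roll)).
In Python, from workcell import status, grab_frame, camera_params, bot, search_frame, silhouettes gives the robot as it stands.
- The arm moves only by the shell command python3 -m creep 'ROWS' [FORCE]. ROWS is JSON, a list of rows, each a list of 5 numbers: the shift along the tool's x, y, z in units of 60 mm (1.0 is 60 mm), then the turn about the tool's z in units of 8 degrees (1.0 is 8 degrees), then the opening, from 0 (shut) to 1 (fully open). In form: [[x, y, z, twist, hand], ...]. A call has 1 to 5 rows; each row is the pose to reach, as a shift and turn from the pose commanded when the call began, along the tool's axes at that moment; what a row does not reach only later rows make up. A row lasts 1/8 s, in which the tool goes at most 62.5 mm and 10.7 degrees, less where a joint would pass 70% of its speed; a pose out of reach is approached as far as the arm can. A call with a gripper value outside its range is refused whole. The fingers move at their own pace and stop on an object; FORCE is the grip in N (left out, the last holds). Time passes only in rows, so rows that repeat a pose let the fingers close. It gives the time, the measured TCP pose, the force, the opening and the grip force at its end, in the units of the state.
- status.observe(): the state, without advancing time (a new reading comes with each control period).
- grab_frame(name): name is "side" or "top" or "wrist"; returns the picture (420x560x3 uint8, blue, green, red); there is no depth.
- camera_params(name): a dict with "K" (3x3 intrinsics, pixels), "rvec" (rotation vector, rad) and "tvec" (3), from world to camera coordinates, as OpenCV has them; the wrist camera has in their place "tool_from_camera" (4x4, takes a point from camera to tool coordinates, whose origin is the TCP and whose axes are the flange's). Camera axes: x right, y down, z forward; pixel columns grow to the right and rows downward; lengths in m; the calibration is good to about 2 mm. A picture is of the moment at which its call begins: read the wrist's pose just before it. camera_params takes no time and is no camera call.
- bot.job_done(): hands the job in; it is judged then, once.
Trained networks look in the newest picture that a camera, given by its name, has taken for a name from the list of things; names that differ only in an ending like _2 or _b are one class to them, and where a whole thing is asked for, a point or a joint stands for the part that bears it (a point fixed in the world has none). Each returns a list of dicts, best first, with "p" (0 to 1); they miss things now and then, are a little off and sometimes report something else, mostly with a low value. They report only what shows in the picture. A call takes as long as a camera call.
- search_frame(camera, name): "extent" ([left, top, right, bottom] as shares, 0 to 1, of the picture: columns of its width, rows of its height, round what is visible of it).
- silhouettes(camera, name): "mask" (420x560 bool, what is visible of it) and "extent" ([left, top, right, bottom] as shares, 0 to 1, of the picture: columns of its width, rows of its height, round what is visible of it).
The state is a dict: "clock": time; "qpos": joint angles; "qd": joint speeds; "joint_efforts": joint torques, N m; "position": TCP position; "tool_rot": TCP orientation; "force": force on the tool from outside, world axes, zero at the start; "moment": the same for the moment, N m; "grip_width": finger opening in m; "finger_force": force on a finger pad.
Only numpy, scipy, OpenCV 4.12 (cv2) and the standard library are available. Lean on these libraries where they do the work, as an engineer would, in place of code of your own. Each camera call takes 0.05 s, during which the arm holds its last target. There are 200 camera calls.

## Working session

There is one attempt and no reset: what is moved stays moved. The work goes in short steps, Python scripts to look and compute and a shell command to move; the robot and the scene stay as the last step left them, time stands still between calls to the robot, and variables do not carry over. Pictures are saved under pics/ and viewed, at most 10 in all, crops included, and the job is handed in when it is done.

```bash
mkdir -p pics; cat > h.py <<'E'
import numpy as np,cv2
from workcell import status,grab_frame,camera_params,bot,search_frame,silhouettes
from scipy.spatial.transform import Rotation as R
def cam(n,s=None):
    c=camera_params(n);K=np.array(c["K"])
    if n=="wrist":
        s=s or status.observe()
        T=np.eye(4);T[:3,:3]=R.from_euler("xyz",s["tool_rot"]).as_matrix();T[:3,3]=s["position"]
        M=np.linalg.inv(T@np.array(c["tool_from_camera"]))
        return K,M[:3,:3],M[:3,3]
    return K,cv2.Rodrigues(np.array(c["rvec"],float))[0],np.array(c["tvec"],float).ravel()
def toz(C,uv,z):
    K,r,t=C;d=r.T@np.linalg.solve(K,[uv[0],uv[1],1]);o=-r.T@t
    return o+d*(z-o[2])/d[2]
def proj(C,p):
    K,r,t=C;q=K@(r@np.array(p)+t);return q[:2]/q[2]
E
python3 - <<'E'
from h import *
s=status.observe();print(s)
for n in("top","side","wrist"):
    im=grab_frame(n);cv2.imwrite(f"pics/{n}0.png",im)
    for k in("caddy","wheel","wheel_hub","wheel_gap","catch","catch_face"):
        for d in search_frame(n,k)[:2]:
            e=np.array(d["extent"])*[560,420,560,420];print(n,k,round(d["p"],2),e.round())
    c=cam(n,s);print(n,"campos",-c[1].T@c[2])
E
```

```text
{'clock': 0.0, 'qpos': array([-1.28224321,  0.52200039, -0.03635793,  1.59998254,  0.02116529,
        1.02107512, -0.11274311]), 'qd': array([ 0.00032169, -0.00105174,  0.00059499, -0.00053369, -0.00045969,
        0.0002537 , -0.00076689]), 'joint_efforts': array([-3.04864470e-04, -9.27110624e+01,  1.97991170e+00, -3.69954944e+01,
        1.78517879e-02,  7.86799559e-03, -8.56541965e-05]), 'position': array([0.2193397 , 0.58491612, 0.23874297]), 'tool_rot': array([-3.14051047e+00,  3.10337262e-05,  2.78289434e+00]), 'force': array([-0.58110706, -0.57632987, -0.35695954]), 'moment': array([-0.02792789, -0.01361874,  0.03570669]), 'finger_force': 0.0, 'grip_width': 0.08547164577221905}
top caddy 0.98 [244. 171. 343. 241.]
top wheel 0.6 [301. 189. 331. 225.]
top wheel_hub 0.9 [299. 192. 332. 223.]
top wheel_gap 0.66 [299. 183. 332. 227.]
top catch 0.44 [283. 203. 301. 211.]
top catch_face 0.64 [283. 206. 299. 213.]
top campos [0.46248589 0.00158719 1.15524352]
side caddy 0.92 [260. 183. 367. 281.]
side caddy 0.38 [305. 203. 339. 226.]
side wheel 0.84 [303. 204. 338. 228.]
side wheel_hub 0.66 [306. 199. 341. 230.]
side wheel_hub 0.64 [263. 185. 366. 280.]
side wheel_gap 0.79 [303. 203. 339. 227.]
side catch 0.69 [301. 192. 312. 204.]
side campos [ 0.14616092 -0.73864841  0.65058603]
wrist campos [0.15332825 0.60968511 0.37216062]
```

```bash
python3 - <<'E'
from h import *
im=cv2.imread("pics/top0.png");a=cv2.resize(im[150:260,220:370],None,fx=5,fy=5,interpolation=cv2.INTER_CUBIC);cv2.imwrite("pics/topc.png",a)
C=cam("top")
for k,u,z in[("hub",(316,207),.129),("catch",(292,208.5),.125),("cad c",(293.5,206),.1)]:print(k,toz(C,u,z))
E
```

```text
hub [ 0.55909034 -0.0990614   0.129     ]
catch [ 0.55567886 -0.04188076  0.125     ]
cad c [ 0.56412713 -0.04662479  0.1       ]
```

View pics/top0.png

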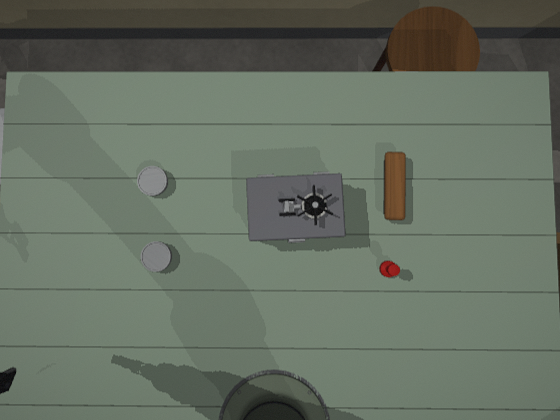

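View pics/topc.png

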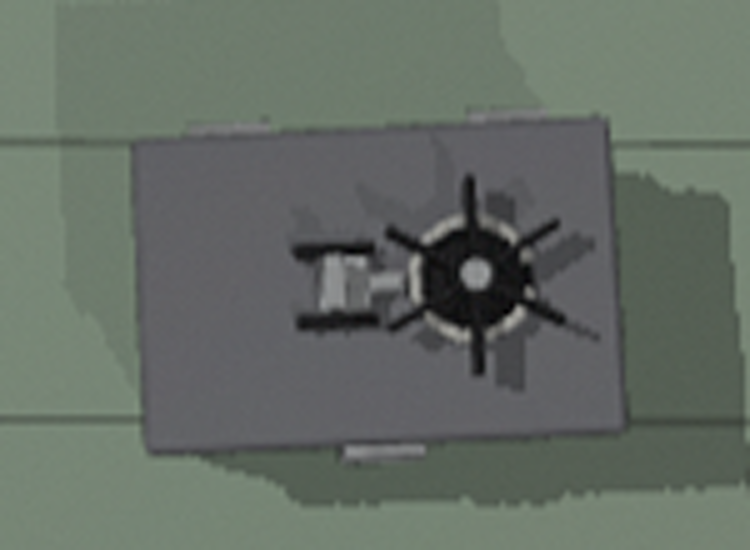

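The top view has up = +x and left = +y. The hub is near pixel (315, 205), the catch block is left of it at (289, 207), and the gap appears to face right, away from the catch. The caddy is yawed about 3°. I'll move to just above the wheel with the fingers shut.

```bash
python3 -m creep '[[-10.76,-8.78,0,0,0],[-10.76,-8.78,0,0,0],[-10.76,-8.78,0,0,0],[-10.76,-8.78,0,0,0],[-10.76,-8.78,0,0,0]]'; python3 -m creep '[[-6.7,-5.5,0,0,0],[-6.7,-5.5,0,0,0],[-6.7,-5.5,0,0,0],[-6.7,-5.5,0,0,0],[-6.7,-5.5,0,0,0]]'; python3 - <<'E'
from h import *
s=status.observe();r=R.from_euler("xyz",s["tool_rot"])
print(r.inv().apply(np.array([.64,-.135,.239])-s["position"])/.06,s["tool_rot"],s["qpos"])
E
```

```text
clock: 1.68
position: [0.3776, 0.3134, 0.2396]
tool_rot: [3.141, 0.0, 2.783]
force: [1.0, 0.4, -0.4]
grip_width: 0.0001
finger_force: 0.0
clock: 2.3
position: [0.5342, 0.0429, 0.2396]
tool_rot: [3.141, 0.0, 2.783]
force: [0.1, 0.7, -0.3]
grip_width: 0.0001
finger_force: 0.0
[-2.6918651  -2.15735969  0.00967923] [3.14114043e+00 4.73571838e-04 2.78297494e+00] [-0.3046344   0.38289708  0.15009615  1.8421612  -0.0704188   0.92099539
  1.08953135]
```

```bash
python3 -m creep '[[-2.7,-2.16,0,2,0],[-2.7,-2.16,0,3,0],[-2.7,-2.16,0,4,0],[-2.7,-2.16,0,5,0],[-2.7,-2.16,0,6,0]]';python3 -m creep '[[0,0,0,1,0],[0,0,0,2.3,0],[0,0,0,2.3,0]]'; python3 - <<'E'
from h import *
s=status.observe();im=grab_frame("wrist");cv2.imwrite("pics/w1.png",im)
C=cam("wrist",s);print(s["position"],s["tool_rot"])
for k,z in(("caddy",.1),("wheel",.12),("wheel_hub",.129),("wheel_gap",.1125),("catch",.12),("catch_face",.122)):
    for d in search_frame("wrist",k)[:2]:
        e=np.array(d["extent"])*[560,420,560,420];print(k,round(d["p"],2),e.round(),toz(C,((e[0]+e[2])/2,(e[1]+e[3])/2),z).round(4))
E
```

```text
clock: 2.92
position: [0.6397, -0.1357, 0.2388]
tool_rot: [-3.141, 0.001, 1.938]
force: [0.2, 0.2, 0.6]
grip_width: 0.0004
finger_force: 0.0
clock: 3.3
position: [0.6395, -0.1333, 0.2392]
tool_rot: [-3.141, 0.0, 1.625]
force: [-1.0, 0.5, -0.1]
grip_width: -0.0
finger_force: 0.0
[ 0.63948829 -0.13331986  0.23916872] [-3.14122263e+00  3.17491572e-04  1.62501479e+00]
caddy 0.87 [ 91.   0. 305. 226.] [ 0.567  -0.0674  0.1   ]
wheel 0.72 [131.  95. 252. 203.] [ 0.5666 -0.095   0.12  ]
wheel_hub 0.87 [134.  96. 254. 206.] [ 0.5705 -0.0957  0.129 ]
wheel_gap 0.89 [131.  95. 253. 204.] [ 0.5645 -0.0966  0.1125]
catch 0.84 [169.  51. 209. 108.] [ 0.566 -0.043  0.12 ]
catch 0.49 [ 60. 272. 121. 327.] [ 0.47   -0.2382  0.12  ]
catch_face 0.75 [164.  53. 209. 111.] [ 0.5647 -0.0451  0.122 ]
```

View pics/w1.png

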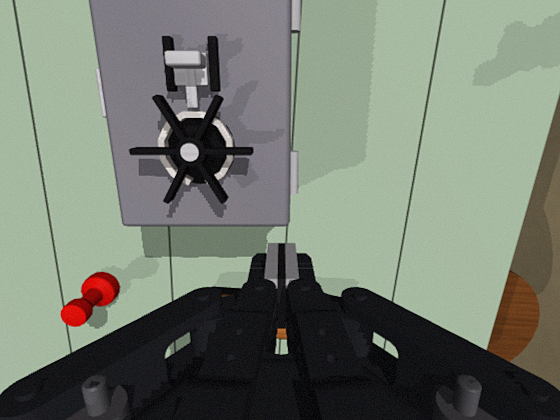

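```bash
python3 - <<'E'
from h import *
s=status.observe();C=cam("wrist",s)
for k,u,z in(("hub",(190,152),.129),("finL",(130,151),.128),("finR",(253,150),.128),("block",(184,58),.13)):print(k,toz(C,u,z).round(4))
for a in(toz(C,(130,151),.128)-toz(C,(253,150),.128),toz(C,(184,58),.13)-toz(C,(190,152),.129)):print(np.degrees(np.arctan2(a[1],a[0])))
im=cv2.imread("pics/w1.png")[80:220,110:270];cv2.imwrite("pics/w1c.png",cv2.resize(im,None,fx=4,fy=4,interpolation=cv2.INTER_CUBIC))
E
```

```text
hub [ 0.5678 -0.0967  0.129 ]
finL [ 0.521  -0.0986  0.128 ]
finR [ 0.6163 -0.0927  0.128 ]
block [ 0.5656 -0.0302  0.13  ]
-176.46559078023222
91.83491749836396
```

View pics/w1c.png

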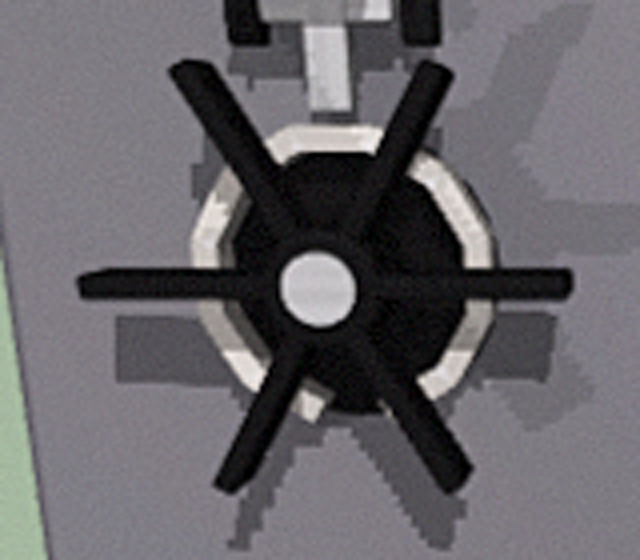

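The gap faces away from the catch in the crop (near (355, 410), caddy -y), so the wheel is at -3.14 and needs three clicks. Now I'll go down beside the wheel and move in.

```bash
python3 -m creep '[[0,0,1,0,0],[0,0,2,0,0],[0,0,2,0,0],[0,-0.45,2,0,0],[0,-0.45,2,0,0]]'
```

```text
clock: 4.28
position: [0.6125, -0.1358, 0.1222]
tool_rot: [3.14, 0.0, 1.623]
force: [0.9, -0.4, 0.1]
grip_width: 0.0001
finger_force: 0.0
```

```bash
python3 -m creep '[[0.25,0,0,0,0],[0.5,0,0,0,0],[0.7,0,0,0,0],[0.85,0,0,0,0],[0.97,0,0,0,0]]'; python3 - <<'E'
from h import *
s=status.observe();im=grab_frame("wrist");cv2.imwrite("pics/w2.png",im);print(s["position"],s["force"])
E
```

```text
clock: 4.9
position: [0.6094, -0.0757, 0.1192]
tool_rot: [-3.141, -0.0, 1.624]
force: [-0.6, -0.1, 1.1]
grip_width: 0.0002
finger_force: 0.0
[ 0.60940273 -0.07574608  0.11915899] [-0.5750729  -0.14538642  1.07622663]
```

View pics/w2.png

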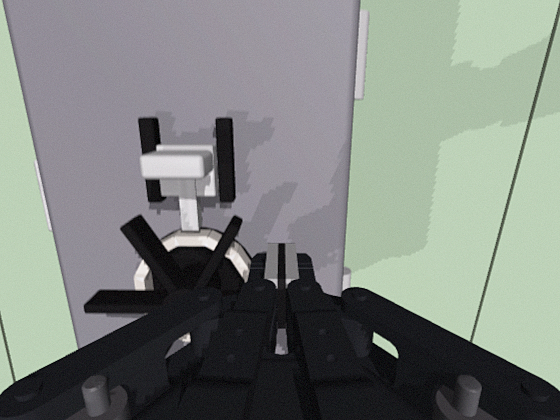

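The left fin sits at rest again and the force is low, so it probably clicked once. I'll retreat outward, go back, and check from there.

```bash
python3 -m creep '[[0,0.5,0,0,0],[-0.5,0.5,0,0,0],[-0.97,0.5,0,0,0],[-0.97,0.5,0,0,0]]'; python3 - <<'E'
from h import *
s=status.observe();im=grab_frame("wrist");cv2.imwrite("pics/w3.png",im[40:300,60:320].repeat(2,0).repeat(2,1));print(s["position"],s["force"])
E
```

```text
clock: 5.45
position: [0.6421, -0.1362, 0.1193]
tool_rot: [-3.141, 0.001, 1.621]
force: [-0.2, -0.2, 0.6]
grip_width: 0.0002
finger_force: 0.0
[ 0.64209098 -0.13615742  0.11926582] [-0.21359883 -0.23037232  0.55084101]
```

View pics/w3.png

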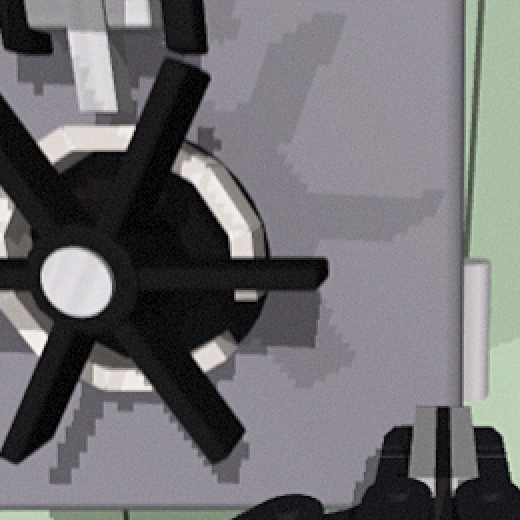

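The gap has moved to lower right (about (250, 310)), which is exactly one click; two remain. I'll repeat the stroke.

```bash
python3 -m creep '[[0,-0.52,0,0,0],[0.25,-0.52,0,0,0],[0.5,-0.52,0,0,0],[0.75,-0.52,0,0,0],[0.97,-0.52,0,0,0]]';  python3 -m creep '[[0,0,0,0,0],[0,0.52,0,0,0],[-0.5,0.52,0,0,0],[-0.97,0.52,0,0,0],[-0.97,0.52,0,0,0]]'; python3 - <<'E'
from h import *
s=status.observe();im=grab_frame("wrist");cv2.imwrite("pics/w4.png",im[40:300,60:320].repeat(2,0).repeat(2,1));print(s["position"],s["force"])
E
```

```text
clock: 6.12
position: [0.6086, -0.075, 0.1192]
tool_rot: [3.141, -0.0, 1.625]
force: [-0.5, 0.2, -1.0]
grip_width: -0.0002
finger_force: 0.0
clock: 6.75
position: [0.6422, -0.1365, 0.1193]
tool_rot: [-3.142, 0.001, 1.62]
force: [-0.3, -0.0, -0.6]
grip_width: 0.0004
finger_force: 0.0
[ 0.64219836 -0.13646514  0.11933514] [-0.30724232 -0.00085435 -0.61795409]
```

View pics/w4.png

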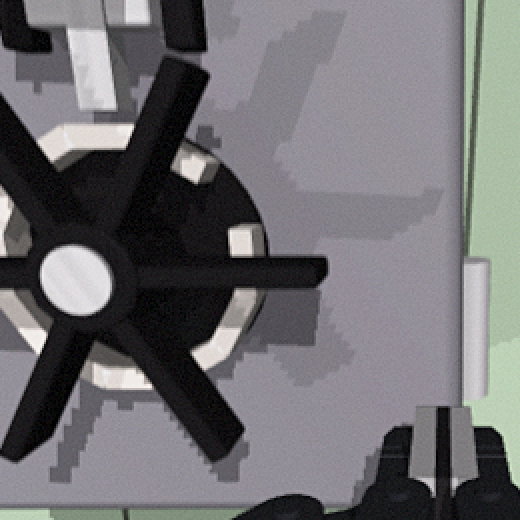

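The gap is now at upper right (225, 200), so one more click is needed.

```bash
python3 -m creep '[[0,-0.52,0,0,0],[0.25,-0.52,0,0,0],[0.5,-0.52,0,0,0],[0.75,-0.52,0,0,0],[0.97,-0.52,0,0,0]]';  python3 -m creep '[[0,0,0,0,0],[0,0.52,0,0,0],[-0.5,0.52,0,0,0],[-0.97,0.52,0,0,0],[-0.97,0.52,0,0,0]]'; python3 - <<'E'
from h import *
s=status.observe();im=grab_frame("wrist");cv2.imwrite("pics/w5.png",im[40:300,60:320].repeat(2,0).repeat(2,1));print(s["position"],s["force"])
E
```

```text
clock: 7.42
position: [0.6086, -0.0751, 0.1192]
tool_rot: [3.142, -0.0, 1.625]
force: [0.6, -0.6, -0.6]
grip_width: 0.0001
finger_force: 0.0
clock: 8.05
position: [0.6422, -0.1365, 0.1194]
tool_rot: [3.142, 0.001, 1.62]
force: [-0.9, 0.1, -0.3]
grip_width: 0.0001
finger_force: 0.0
[ 0.64223902 -0.13645737  0.11935362] [-0.90870792  0.14871157 -0.28723585]
```

View pics/w5.png

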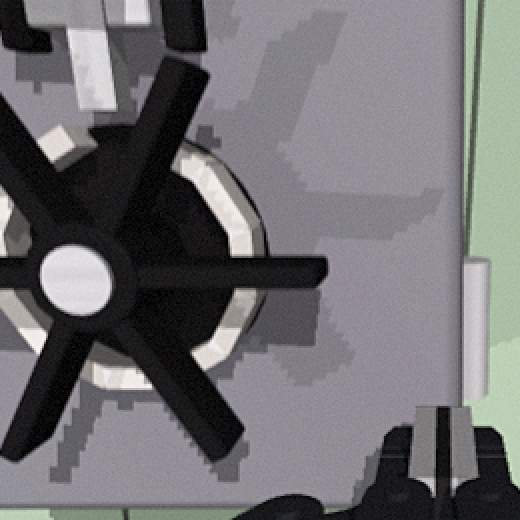

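The gap now faces the catch at (95, 125). I'll go up, over, and down behind the thumb block.

```bash
python3 -m creep '[[0,0,-1,0,0],[1,0,-1,0,0],[2,0,-1,0,0],[2.41,-0.6,-1,0,0],[2.41,-1.2,-1,0,0]]'; python3 -m creep '[[0,0,0,0,0],[0,0,0.5,0,0],[0,0,0.87,0,0],[0,0,0.87,0,0]]'; python3 - <<'E'
from h import *
s=status.observe();im=grab_frame("top");print(s["position"],s["tool_rot"],s["force"])
a=np.radians(3.1);d=s["position"][:2]-[.568,-.096];print("caddy x,y",d@[np.cos(a),np.sin(a)],d@[-np.sin(a),np.cos(a)])
E
```

```text
clock: 8.72
position: [0.5618, 0.0106, 0.179]
tool_rot: [-3.141, -0.001, 1.629]
force: [1.2, -0.0, 1.2]
grip_width: 0.0004
finger_force: 0.0
clock: 9.22
position: [0.5626, 0.0076, 0.126]
tool_rot: [-3.139, 0.0, 1.624]
force: [-0.2, -0.1, 0.5]
grip_width: 0.0
finger_force: 0.0
[0.5626226  0.00758461 0.126017  ] [-3.13949747e+00  8.53467733e-05  1.62426575e+00] [-0.19653059 -0.07597975  0.47356971]
caddy x,y 0.0002322012370298169 0.10372383371059098
```

```bash
python3 -m creep '[[-0.2,0,0,0,0],[-0.35,0,0,0,0],[-0.45,0,0,0,0],[-0.55,0,0,0,0],[-0.6,0,0,0,0]]'; python3 -m creep '[[-0.03,0,0,0,0],[-0.03,0,0,0,0]]'
```

```text
clock: 9.9
position: [0.5649, -0.0291, 0.1272]
tool_rot: [3.141, -0.0, 1.624]
force: [0.1, 1.1, 1.0]
grip_width: 0.0002
finger_force: 0.8
clock: 10.15
position: [0.5648, -0.0306, 0.127]
tool_rot: [-3.141, 0.0, 1.624]
force: [0.1, -0.3, -0.1]
grip_width: 0.0001
finger_force: 0.0
```

```bash
for i in 1 2; do python3 -m creep '[[-0.04,0,0,0,0],[-0.04,0,0,0,0]]' | egrep 'pos|^force'; done
```

```text
position: [0.5649, -0.031, 0.127]
force: [-0.6, 12.0, 3.5]
position: [0.5649, -0.0312, 0.127]
force: [-3.6, 23.5, 6.4]
```

It hit a firm stop at the expected fully-home position. I'll back off, lift, and check.

```bash
python3 -m creep '[[0.3,0,0,0,0],[0.6,0,0,0,0],[0.6,0,-1,0,0],[0,0,-2,0,0],[-1.2,0,-2,0,0]]'; python3 -m creep '[[-1,0,0,0,0],[-1.5,0,0,0,0],[-1.5,0,0,0,0],[-1.5,0,0,0,0]]'; python3 - <<'E'
from h import *
s=status.observe();im=grab_frame("wrist");cv2.imwrite("pics/w6.png",im);print(s["position"],abs(s["qd"]).max())
E
```

```text
clock: 11.28
position: [0.5701, -0.0921, 0.2494]
tool_rot: [3.136, -0.0, 1.629]
force: [1.0, -0.4, -0.5]
grip_width: 0.0001
finger_force: 0.0
clock: 11.78
position: [0.5732, -0.1823, 0.2457]
tool_rot: [-3.141, -0.0, 1.625]
force: [0.8, 1.6, -0.0]
grip_width: -0.0
finger_force: 0.0
[ 0.57321879 -0.18227964  0.24570475] 0.01372896415348936
```

View pics/w6.png

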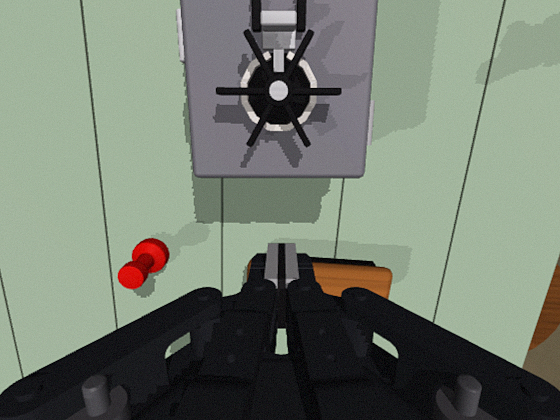

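The nose is seated in the gap at (279, 60), the wheel is at rest, and the tool is clear of everything. Handing in.

```bash
python3 -c "
from workcell import bot;print(bot.job_done())"
```

```text
the job is handed in; nothing more can be done
None
```

The wheel was flicked three clicks anticlockwise so its gap faces the catch, the catch was pushed to its end stop with its nose in the gap, and the job was handed in at about 12 s; no verdict came back.

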